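Set out three samples between the vials on the reading board

TASK

Set out the three sample beakers on the coasters of the white board, between the two vials that already stand at its ends: the beaker of dark red pieces on the coaster next to the white-capped vial, the beaker of purple leaves on the coaster next to the red-capped vial, and the beaker of green leaves on the coaster between those two, each standing upright and well centred on its coaster. Put the orange lid on the green beaker, plug down in the mouth and fully seated. Never tip a beaker over, leave both vials standing where they are, and let go of everything at the end.

Things in the scene. Friction and masses are not known exactly. Their poses are not given: they have to be found in the camera images.
- beaker_purple_centre (a point): Clear plastic sample beaker holding purple leaves, loose, about 35 g, 62 mm tall; 42 mm across the foot, 48 to 54 mm across the rim (pouring lip on one side), open mouth about 42 mm. Point: on its axis half-way up, 31 mm above its underside; z up. Grip it from above across any diameter, fingers outside the wall near the rim.
- beaker_green_centre (a point): Clear plastic sample beaker holding bright green leaves, loose, about 35 g, 62 mm tall; 42 mm across the foot, 48 to 54 mm across the rim (pouring lip on one side), open mouth about 42 mm. Point: on its axis half-way up, 31 mm above its underside; z up. Grip it from above across any diameter, fingers outside the wall near the rim.
- beaker_red_centre (a point): Clear plastic sample beaker holding dark red pieces (not one of the three pale samples that stand fixed at the left), loose, about 35 g, 62 mm tall; 42 mm across the foot, 48 to 54 mm across the rim (pouring lip on one side), open mouth about 42 mm. Point: on its axis half-way up, 31 mm above its underside; z up. Grip it from above across any diameter, fingers outside the wall near the rim.
- lid_knob (a point): Orange lid, loose, 30 g: flange 62 mm across, 4 mm thick; under it a plug 8 mm deep, tapered from 33 to 25 mm across, for a beaker's mouth; on top a round knob 20 mm across, 34 mm tall. Starts on its plug on the worktop. Point: on its axis in the knob, 34 mm above the plug's foot, 22 mm above the flange, 12 mm below the knob's top; seated it is 57 mm above the beaker's centre point. z up.
- board: White flat reading board, 95 mm by 370 mm and 6 mm thick, fixed on the worktop, with a thin grey stripe along its far edge. Origin: centre of its underside; its y axis runs along the row to the left, x away from the robot.
- coaster_left: Round grey coaster with a blue rim, 68 mm across and 4 mm thick, fixed on the white board; the left one of the row of three as seen from the robot (+y is left). Origin: centre of its underside; its top is 4 mm above that. Neighbouring coasters are 80 mm apart, centre to centre.
- coaster_mid: Round grey coaster with a blue rim, 68 mm across and 4 mm thick, fixed on the white board; the middle one of the row of three as seen from the robot (+y is left). Origin: centre of its underside; its top is 4 mm above that. Neighbouring coasters are 80 mm apart, centre to centre.
- coaster_right: Round grey coaster with a blue rim, 68 mm across and 4 mm thick, fixed on the white board; the right one of the row of three as seen from the robot (+y is left). Origin: centre of its underside; its top is 4 mm above that. Neighbouring coasters are 80 mm apart, centre to centre.
- vial_white_centre (a point): Small white screw-cap vial with a white cap, 27 mm across and 51 mm tall, loose, standing on the board at one end of the row, 75 mm from the end coaster's centre; which end changes. This point is on its axis half-way up. It stays where it is.
- vial_red_centre (a point): Small white screw-cap vial with a red cap, 27 mm across and 51 mm tall, loose, standing on the board at one end of the row, 75 mm from the end coaster's centre; which end changes. This point is on its axis half-way up. It stays where it is.
Things that resemble listed ones, but are neither listed nor needed, are in the scene too. What is shaped like the part that bears beaker_red_centre but pink or turquoise is not meant.

How it is judged:
By the outcome, as a careful person would: the job done as asked, in the order asked, and still so for the second after the job is handed in, with the robot touching nothing.
It also fails if it takes over 117 s, if anything falls off the work surface, if the arm or the gripper's body presses on something with over 40 N, if the wrist force passes 120 N, or if a joint passes its speed limit or range.

ROBOT

A 6-joint arm with a two-finger parallel gripper is mounted at the origin on a cart in front of the work surface, level with it; the furniture and walls round the work are solid. World frame = base frame: x ahead of the robot, y to its left, z up, the work surface at z = 0. Lengths are in m, angles in rad, forces in N, time in s.
With the tool pointing down it reaches from about 0.35 to 0.775 m from the base axis. Payload 7.3 kg.
Tool frame: the origin (TCP) lies midway between the tips of the shut fingers; the grasp point (between the pads) lies 19 mm behind it (robot.grip_depth is the z of the grasp point in the tool frame, in m); z points along the fingers, y is the line along which they close (so a half turn about z gives the same grasp; the last joint's range is limited). The gripper opens to 92 mm and grips with 3 to 60 N. Pads are 19 mm wide; open, the fingers measure 130 mm over their backs; the gripper's body (75 mm by 190 mm) begins 47 mm behind the grasp point.
Start: joints at [-1.401, 0.342, 1.524, -0, 1.275, -0.146], TCP at [0.163, -0.499, 0.227] pointing down, gripper open.
Joint ranges: [-2.53, 2.53], [-0.77, 2.02], [0.04, 2.7], [-1, 4.14], [0.28, 2.66], [-3.11, 3.11]. Speed limits (rad/s): [2.57, 2.57, 3.14, 3.14, 3.14, 3.14].

INTERFACE

Orientations are given as [roll, pitch, yaw] about the fixed x, y, z axes, in that order (R = Rz(yaw) Ry(pitch) Rx(roll)).
In Python, from cell import robot, viewer gives the robot as it stands.
- The arm moves only by the tool step_arm, never from a script. Its argument "increments" is a list of rows, each an object with "delta_pos": the shift along the tool's x, y, z in cm, a list of three; "dr": the turn, a rotation vector about the tool's x, y, z in degrees, a list of three; "fingers": the closure, from -1 (fully open) to 1 (shut), so that 0 is half open. In form: [{"delta_pos": [tx, ty, tz], "dr": [wx, wy, wz], "fingers": fingers}, ...]. A call has exactly 5 rows; each row is the pose to reach, as a shift and turn from the pose commanded when the call began, along the tool's axes at that moment; what a row does not reach only later rows make up. A row lasts 1/8 s, in which the tool goes at most 62.5 mm and 10.7 degrees, less where a joint would pass 70% of its speed; a pose out of reach is approached as far as the arm can. A call with a gripper value outside its range is refused whole. The fingers move at their own pace and stop on an object; "newtons" is the grip in N (left out, the last holds). Time passes only in rows, so rows that repeat a pose let the fingers close, or fill a call up. It gives the time, the measured TCP pose, the force, the opening and the grip force at its end, in the units of the state.
- robot.observe(): the state, without advancing time (a new reading comes with each control period).
- viewer.read_camera(name): name is "scene" or "top"; returns the picture (420x560x3 uint8, red, green, blue); there is no depth.
- viewer.camera_params(name): a dict with "K" (3x3 intrinsics, pixels), "T" (4x4, takes a point from camera to world coordinates). Camera axes: x right, y down, z forward; pixel columns grow to the right and rows downward; lengths in m; the calibration is good to about 2 mm. A picture is of the moment at which its call begins. camera_params takes no time and is no camera call.
- robot.hand_in(): hands the job in; it is judged then, once.
The state is a dict: "time": time; "qpos": joint angles; "qvel": joint speeds; "joint_efforts": joint torques, N m; "tool_pos": TCP position; "tool_rot": TCP orientation; "contact_force": force on the tool from outside, world axes, zero at the start; "torque": the same for the moment, N m; "opening": finger opening in m; "grip_force": force on a finger pad.
Only numpy, scipy, OpenCV 4.12 (cv2) and the standard library are available. Lean on these libraries where they do the work, as an engineer would, in place of code of your own. Each camera call takes 0.05 s, during which the arm holds its last target. There are 200 camera calls.

## Working session

There is one attempt and no reset: what is moved stays moved. The work goes in short steps, Python scripts to look and compute and a tool call to move; the robot and the scene stay as the last step left them, time stands still between calls to the robot, and variables do not carry over. Pictures are saved under pics/ and viewed, at most 14 in all, crops included, and the job is handed in when it is done.

Besides the shell and the picture viewer there is one more tool, called after ">>>" by a JSON object that holds its "op" and its "data", one argument or row to a line. step_arm: Moves the arm, as the interface text tells. Its arguments: {"type":"object","properties":{"increments":{"type":"array"},"newtons":{"type":"number"}},"required":["increments"]}

```bash
ls; mkdir -p pics; python3 - <<'E'
from cell import robot, viewer
import cv2, numpy as np
for n in ("scene","top"):
    cv2.imwrite(f"pics/{n}0.png", cv2.resize(viewer.read_camera(n)[:,:,::-1],(800,600),interpolation=cv2.INTER_CUBIC))
    p=viewer.camera_params(n); print(n,np.round(p["K"],1).tolist(),np.round(p["T"],3).tolist())
s=robot.observe(); print(s["time"],s["tool_pos"],s["tool_rot"],s["opening"],robot.grip_depth)
E
```

```text
pics
scene [[395.3, 0.0, 276.6], [0.0, 395.3, 216.9], [0.0, 0.0, 1.0]] [[-0.534, -0.546, 0.646, -0.189], [-0.846, 0.344, -0.408, 0.379], [0.001, -0.764, -0.645, 0.722], [0.0, 0.0, 0.0, 1.0]]
top [[476.2, 0.0, 270.6], [0.0, 476.2, 209.5], [0.0, 0.0, 1.0]] [[0.027, -0.99, 0.141, 0.327], [-0.999, -0.031, -0.023, -0.008], [0.027, -0.141, -0.99, 1.086], [0.0, 0.0, 0.0, 1.0]]
0.1 [ 0.16299658 -0.49867392  0.22613038] [-3.14024437e+00 -1.78747499e-04  3.15766049e-01] 0.09145247155654325 -0.0188
```

View pics/scene0.png

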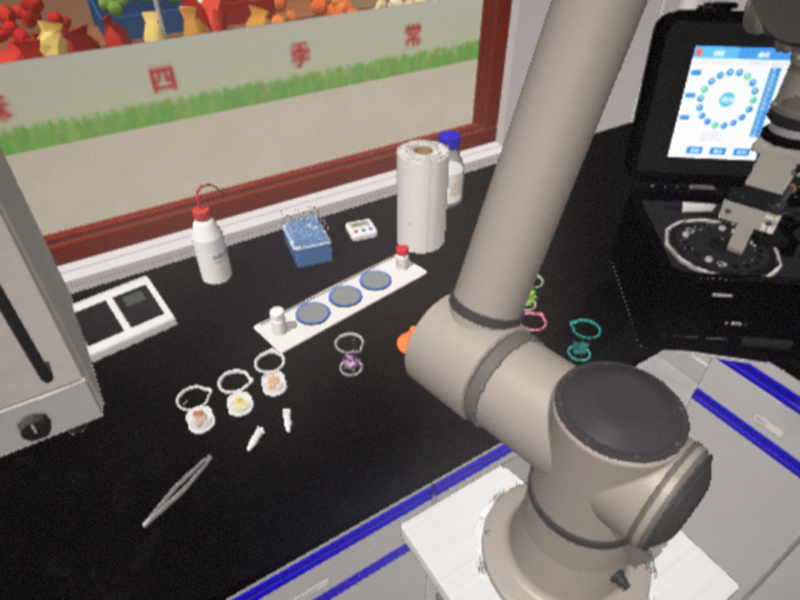

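View pics/top0.png

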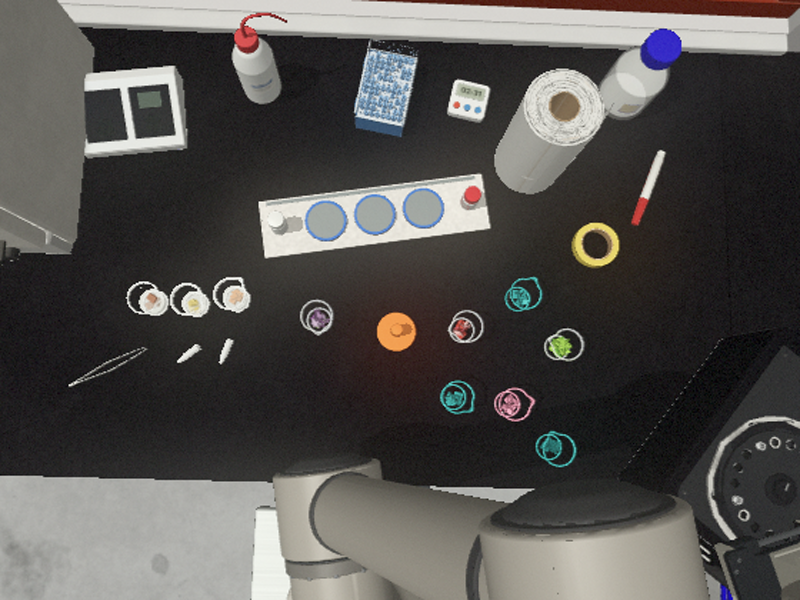

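The top view shows the white vial at (277,220), so it is at the left end. The red-capped vial is at (472,195). The coasters are at (327,221), (376,214) and (424,208). The purple beaker is at (317,317), the lid at (396,331), dark red at (465,327) and green at (565,345). So red goes left, green mid and purple right. I'll enlarge to get closer readings.

```bash
cat > h.py <<'E'
from cell import robot, viewer
import cv2, numpy as np
def crop(n,x0,y0,w,h,s,f):
    im=viewer.read_camera(n)[:,:,::-1]
    c=cv2.resize(np.ascontiguousarray(im[y0:y0+h,x0:x0+w]),None,fx=s,fy=s,interpolation=cv2.INTER_CUBIC)
    for x in range(x0-x0%10+10,x0+w,10):
        cv2.line(c,(int((x-x0+.5)*s),0),(int((x-x0+.5)*s),10 if x%50 else 25),(255,255,255),1)
        if x%20==0: cv2.putText(c,str(x),(int((x-x0)*s)-10,36),0,.4,(255,255,255),1)
    for y in range(y0-y0%10+10,y0+h,10):
        cv2.line(c,(0,int((y-y0+.5)*s)),(10,int((y-y0+.5)*s)),(255,255,255),1)
        if y%20==0: cv2.putText(c,str(y),(12,int((y-y0)*s)+4),0,.4,(255,255,255),1)
    cv2.imwrite(f"pics/{f}.png",c); return im
def world(n,u,v,z):
    p=viewer.camera_params(n);K,T=np.array(p["K"]),np.array(p["T"])
    d=T[:3,:3]@np.linalg.solve(K,[u,v,1]);t=T[:3,3]
    return t+d*(z-t[2])/d[2]
def pix(n,P):
    p=viewer.camera_params(n);K,T=np.array(p["K"]),np.array(p["T"])
    q=K@(T[:3,:3].T@(np.array(P)-T[:3,3]));return q[:2]/q[2]
E
python3 - <<'E'
from h import *
im=crop("top",180,115,240,150,3.33,"t1")
hsv=cv2.cvtColor(im,cv2.COLOR_BGR2HSV)
def blobs(m,name,z,amin=25):
    n,l,st,c=cv2.connectedComponentsWithStats(m.astype(np.uint8))
    for i in range(1,n):
        if st[i,4]>amin and 180<c[i,0]<420 and 115<c[i,1]<300:
            pts=np.argwhere(l==i)[:,::-1].astype(np.float32)
            h=cv2.convexHull(pts); (e,ax,_)=cv2.fitEllipse(h) if len(h)>5 else (c[i],0,0)
            print(name,c[i].round(1),st[i],np.round(e,1),np.round(ax,1),world("top",*e,z).round(4))
blobs((abs(hsv[...,0].astype(int)-112)<12)&(hsv[...,1]>110)&(hsv[...,2]>90),"blue",.010)
blobs((abs(hsv[...,0].astype(int)-13)<7)&(hsv[...,1]>140)&(hsv[...,2]>120),"orange",.012)
E
```

```text
blue [295.6 145.6] [282 132  28  28 104] [295.9 145.3] [27.3 27.8] [ 0.6332 -0.0881  0.01  ]
blue [261.9 150.6] [248 136  28  28 115] [261.9 149.7] [27.8 27.8] [ 0.6199 -0.0092  0.01  ]
blue [228.  154.4] [214 141  28  28 107] [227.6 154. ] [27.9 28. ] [0.6068 0.0697 0.01  ]
orange [276.9 231.8] [264 219  27  27 591] [276.9 231.7] [27.  27.5] [ 0.4295 -0.0489  0.012 ]
```

View pics/t1.png

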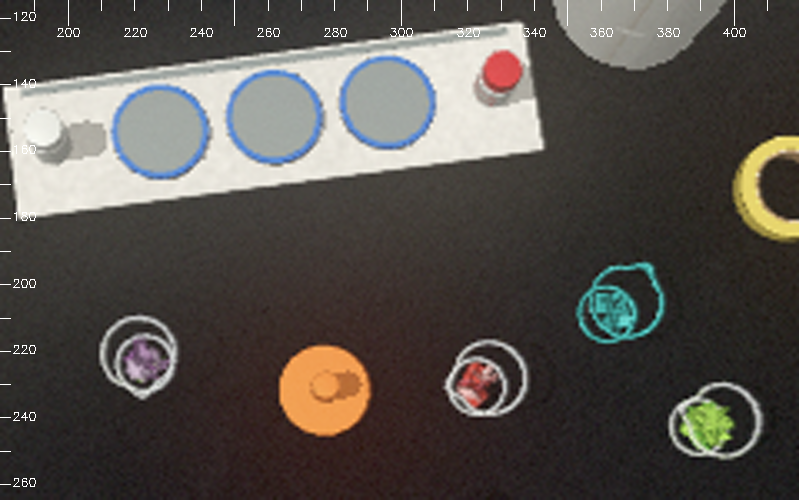

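The enlarged crop gives the coasters 80.0 mm apart, which agrees with the given spacing, and the board yaw comes out near 9.5°. Rims in source pixels: purple about (221,221), red (326,228), green (397,241). Lid flange (277,232). Next I'll fit rim and foot circles for the beakers.

```bash
cat >> h.py <<'E'
from scipy.optimize import minimize
def circ(n,x,y,z,r):
    a=np.linspace(0,2*np.pi,60,endpoint=False)
    return np.array([pix(n,[x+r*np.cos(t),y+r*np.sin(t),z]) for t in a],np.float32)
def fitb(n,im,g,z0=0.,rr=.0245):
    lo=im.min(2).astype(np.float32); ring=lo-cv2.GaussianBlur(lo,(0,0),6)
    ring=cv2.GaussianBlur(np.clip(ring,0,60),(0,0),.8)
    def c(p):
        s=0
        for z,r in((z0+.061,rr),(z0+.001,.0205)):
            q=circ(n,p[0],p[1],z,r).reshape(1,-1,2)
            s-=cv2.remap(ring,q,None,cv2.INTER_LINEAR).mean()
        return s
    G=[(c((g[0]+i*.003,g[1]+j*.003)),i,j) for i in range(-5,6) for j in range(-5,6)]
    b=min(G); r=minimize(c,[g[0]+b[1]*.003,g[1]+b[2]*.003],method="Nelder-Mead",options=dict(xatol=1e-4,initial_simplex=np.array(g)+[[b[1]*.003,b[2]*.003],[b[1]*.003+.002,b[2]*.003],[b[1]*.003,b[2]*.003+.002]]))
    return r.x.round(4),round(r.fun,1)
E
python3 - <<'E'
from h import *
im=viewer.read_camera("top")[:,:,::-1]
T=np.array([.163,-.4987]);a=np.radians(99.5);tx=np.array([np.cos(a),np.sin(a)]);ty=np.array([np.sin(a),-np.cos(a)])
P={}
for k,u in dict(purple=(221,221),red=(326,228),green=(397,241)).items():
    g=world("top",*u,.062)[:2]; x,f=fitb("top",im,g); P[k]=x; print(k,g.round(4),x,f)
P["lidflange"]=np.array([.4295,-.0489]);P["knobtop"]=world("top",279.,230.8,.046)[:2];P["L"]=np.array([.6068,.0697]);P["M"]=np.array([.6199,-.0092]);P["R"]=np.array([.6332,-.0881])
for k in P: print(k,P[k].round(4),"board frame (toolx,tooly) cm:",(100*np.array([tx@P[k],ty@P[k]])).round(2))
a0=.3158;d=P["red"]-T
print("tcp",100*np.array([tx@T,ty@T]),"to red in current tool axes",100*np.array([d@[np.cos(a0),np.sin(a0)],d@[np.sin(a0),-np.cos(a0)]]))
E
```

```text
Traceback (most recent call last):
  File "h.py", line 33, in fitb
    G=[(c((g[0]+i*.003,g[1]+j*.003)),i,j) for i in range(-5,6) for j in range(-5,6)]
        ~^^^^^^^^^^^^^^^^^^^^^^^^^^^
  File "h.py", line 30, in c
    q=circ(n,p[0],p[1],z,r).reshape(1,-1,2)
      ~~~~^^^^^^^^^^^^^^^^^
  File "h.py", line 23, in circ
    return np.array([pix(n,[x+r*np.cos(t),y+r*np.sin(t),z]) for t in a],np.float32)
                     ~~~^^^^^^^^^^^^^^^^^^^^^^^^^^^^^^^^^^^
  File "h.py", line 18, in pix
    p=viewer.camera_params(n);K,T=np.array(p["K"]),np.array(p["T"])
ValueError: time passes only in moves, steps and waits
```

Caching the camera parameters avoids the repeated calls.

```bash
sed -i 's/p=viewer.camera_params(n);/p=cp(n);/' h.py; sed -i '2a import functools\n@functools.cache\ndef cp(n): return viewer.camera_params(n)' h.py
cat > m.py <<'E'
from h import *
im=viewer.read_camera("top")[:,:,::-1]
T=np.array([.163,-.4987]);a=np.radians(99.5);tx=np.array([np.cos(a),np.sin(a)]);ty=np.array([np.sin(a),-np.cos(a)])
P={}
for k,u in dict(purple=(221,221),red=(326,228),green=(397,241)).items():
    g=world("top",*u,.062)[:2]; x,f=fitb("top",im,g); P[k]=x; print(k,g.round(4),x,f)
P["lidflange"]=np.array([.4295,-.0489]);P["knobtop"]=world("top",279.,230.8,.046)[:2];P["L"]=np.array([.6068,.0697]);P["M"]=np.array([.6199,-.0092]);P["R"]=np.array([.6332,-.0881])
for k in P: print(k,P[k].round(4),"board frame (toolx,tooly) cm:",(100*np.array([tx@P[k],ty@P[k]])).round(2))
a0=.3158;d=P["red"]-T
print("tcp",100*np.array([tx@T,ty@T]),"to red in current tool axes",100*np.array([d@[np.cos(a0),np.sin(a0)],d@[np.sin(a0),-np.cos(a0)]]))
E
python3 m.py
```

```text
purple [0.4443 0.0744] [0.4447 0.0743] -73.1
red [ 0.4359 -0.1533] [ 0.4359 -0.1541] -71.1
green [ 0.4122 -0.308 ] [ 0.4129 -0.308 ] -61.7
purple [0.4447 0.0743] board frame (toolx,tooly) cm: [-1.000e-02  4.509e+01]
red [ 0.4359 -0.1541] board frame (toolx,tooly) cm: [-22.39  40.45]
green [ 0.4129 -0.308 ] board frame (toolx,tooly) cm: [-37.19  35.64]
lidflange [ 0.4295 -0.0489] board frame (toolx,tooly) cm: [-11.91  41.55]
knobtop [ 0.4284 -0.0521] board frame (toolx,tooly) cm: [-12.21  41.39]
L [0.6068 0.0697] board frame (toolx,tooly) cm: [-3.14 61.  ]
M [ 0.6199 -0.0092] board frame (toolx,tooly) cm: [-11.14  60.99]
R [ 0.6332 -0.0881] board frame (toolx,tooly) cm: [-19.14  61.  ]
tcp [-51.87633892   7.8455312 ] to red in current tool axes [ 36.6429447  -24.28024513]
```

>>> {"op": "step_arm", "data": {
  "increments": [
    {"delta_pos": [5,-3.3,0],"dr": [0,0,-10],"fingers": -0.6},
    {"delta_pos": [10,-6.6,1],"dr": [0,0,-20],"fingers": -0.6},
    {"delta_pos": [15,-9.9,2],"dr": [0,0,-30],"fingers": -0.6},
    {"delta_pos": [20,-13.2,3],"dr": [0,0,-40],"fingers": -0.6},
    {"delta_pos": [25,-16.5,4],"dr": [0,0,-50],"fingers": -0.6}
  ],
  "newtons": 8
}}

```text
time: 0.88
tool_pos: [0.3504, -0.263, 0.1866]
tool_rot: [3.141, 0.0, 1.194]
contact_force: [1.1, -1.4, 0.5]
opening: 0.0736
grip_force: 0.0
```

>>> {"op": "step_arm", "data": {
  "increments": [
    {"delta_pos": [4.5,1.3,1],"dr": [0,0,-10],"fingers": -0.6},
    {"delta_pos": [9,2.6,2.5],"dr": [0,0,-20],"fingers": -0.6},
    {"delta_pos": [13.4,3.9,4],"dr": [0,0,-30],"fingers": -0.6},
    {"delta_pos": [13.4,3.9,5.5],"dr": [0,0,-31.4],"fingers": -0.6},
    {"delta_pos": [13.4,3.9,5.5],"dr": [0,0,-31.4],"fingers": -0.6}
  ]
}}

```text
time: 1.5
tool_pos: [0.4352, -0.154, 0.1308]
tool_rot: [-3.14, -0.001, 1.737]
contact_force: [0.7, -0.1, -0.9]
opening: 0.0735
grip_force: 0.0
```

```bash
python3 - <<'E'
from h import *
crop("top",280,180,140,100,5.5,"t2"); crop("scene",280,180,140,100,5.5,"s2")
print(robot.observe()["tool_pos"],pix("top",[.4359,-.1541,.061]),pix("scene",[.4359,-.1541,.061]))
E
```

```text
[ 0.43567318 -0.15513534  0.13204121] [326.31925395 228.07987959] [320.69569875 209.65367731]
```

View pics/t2.png

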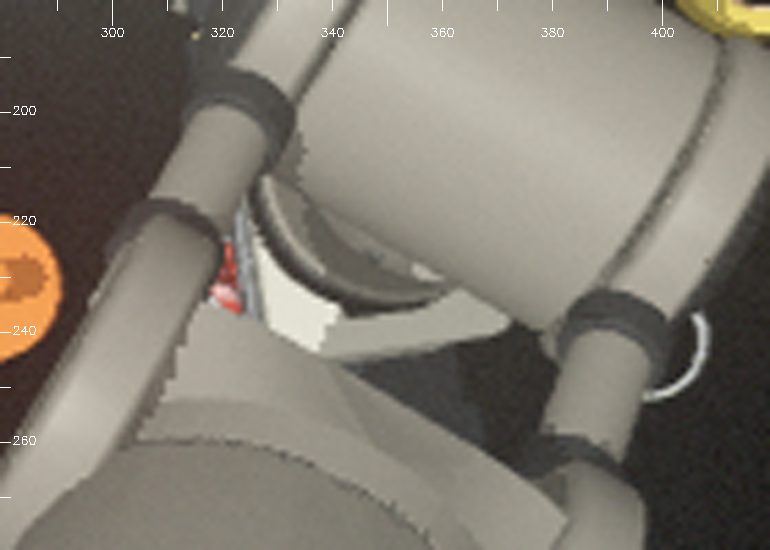

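The top view is blocked by the arm, but the red pieces show near (321,229), in line with the measurement. I'll descend and grip.

>>> {"op": "step_arm", "data": {
  "increments": [
    {"delta_pos": [0,0,4],"dr": [0,0,0],"fingers": -0.6},
    {"delta_pos": [0,0,8],"dr": [0,0,0],"fingers": -0.6},
    {"delta_pos": [0,0,10],"dr": [0,0,0],"fingers": -0.6},
    {"delta_pos": [0,0,10],"dr": [0,0,0],"fingers": -0.2},
    {"delta_pos": [0,0,10],"dr": [0,0,0],"fingers": 0.1}
  ],
  "newtons": 8
}}

```text
time: 2.22
tool_pos: [0.4363, -0.1556, 0.0329]
tool_rot: [3.14, 0.001, 1.735]
contact_force: [0.8, -0.6, -0.4]
opening: 0.0581
grip_force: 0.0
```

>>> {"op": "step_arm", "data": {
  "increments": [
    {"delta_pos": [0,0,0],"dr": [0,0,0],"fingers": 0.2},
    {"delta_pos": [0,0,0],"dr": [0,0,0],"fingers": 0.2},
    {"delta_pos": [0,0,-1],"dr": [0,0,0],"fingers": 0.2},
    {"delta_pos": [0,0,-4],"dr": [0,0,0],"fingers": 0.2},
    {"delta_pos": [0,0,-8],"dr": [0,0,0],"fingers": 0.2}
  ]
}}

```text
time: 2.85
tool_pos: [0.435, -0.1544, 0.1126]
tool_rot: [-3.14, -0.001, 1.737]
contact_force: [0.5, 0.5, 1.0]
opening: 0.0479
grip_force: 8.0
```

```bash
python3 - <<'E'
from h import *
crop("scene",230,110,200,150,4,"s3")
print(robot.observe()["tool_pos"],pix("scene",[.4359,-.1541,.14]))
E
```

```text
[ 0.43774442 -0.15577101  0.1176509 ] [322.97104066 185.32819893]
```

View pics/s3.png

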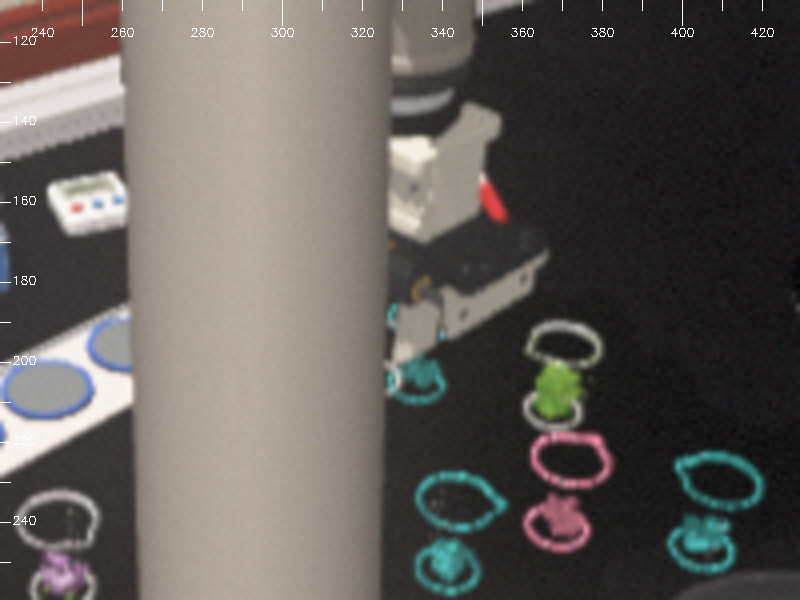

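>>> {"op": "step_arm", "data": {
  "increments": [
    {"delta_pos": [3,3.2,0],"dr": [0,0,0],"fingers": 0.2},
    {"delta_pos": [7,7.5,0],"dr": [0,0,0],"fingers": 0.2},
    {"delta_pos": [11,11.8,0],"dr": [0,0,0],"fingers": 0.2},
    {"delta_pos": [15,16,0],"dr": [0,0,0],"fingers": 0.2},
    {"delta_pos": [17.5,18.7,0],"dr": [0,0,0],"fingers": 0.2}
  ]
}}

```text
time: 3.52
tool_pos: [0.5923, 0.0512, 0.1121]
tool_rot: [3.141, -0.0, 1.738]
contact_force: [0.8, 0.1, 0.3]
opening: 0.048
grip_force: 8.0
```

>>> {"op": "step_arm", "data": {
  "increments": [
    {"delta_pos": [1.7,1.9,0],"dr": [0,0,0],"fingers": 0.2},
    {"delta_pos": [1.7,1.9,2],"dr": [0,0,0],"fingers": 0.2},
    {"delta_pos": [1.7,1.9,4],"dr": [0,0,0],"fingers": 0.2},
    {"delta_pos": [1.7,1.9,4],"dr": [0,0,0],"fingers": 0.2},
    {"delta_pos": [1.7,1.9,4],"dr": [0,0,0],"fingers": 0.2}
  ]
}}

```text
time: 4.15
tool_pos: [0.6076, 0.0685, 0.0727]
tool_rot: [3.14, 0.0, 1.736]
contact_force: [0.7, -0.4, 0.1]
opening: 0.0475
grip_force: 8.0
```

```bash
python3 - <<'E'
from h import *
crop("scene",170,150,140,100,5.5,"s4"); crop("top",180,110,140,100,5.5,"t4")
for i in range(4): 
    viewer.read_camera("top"); print(robot.observe()["tool_pos"],robot.observe()["tool_rot"])
for z in (.032,.094): print(pix("scene",[.6068,.0697,z]),pix("top",[.6068,.0697,z]))
E
```

```text
[0.60772528 0.06844859 0.07283725] [3.13981569e+00 4.32245298e-04 1.73638642e+00]
[0.60763446 0.06842696 0.07266859] [3.14006324e+00 3.82676562e-04 1.73629849e+00]
[0.60750817 0.06848723 0.07250237] [3.14036431e+00 3.18473578e-04 1.73643005e+00]
[0.60740937 0.0684842  0.07231351] [3.14066319e+00 2.50383589e-04 1.73639715e+00]
[216.96054054 212.02483201] [227.04761728 151.54659801]
[214.6916732 193.9152934] [225.21228647 143.99016995]
```

View pics/s4.png

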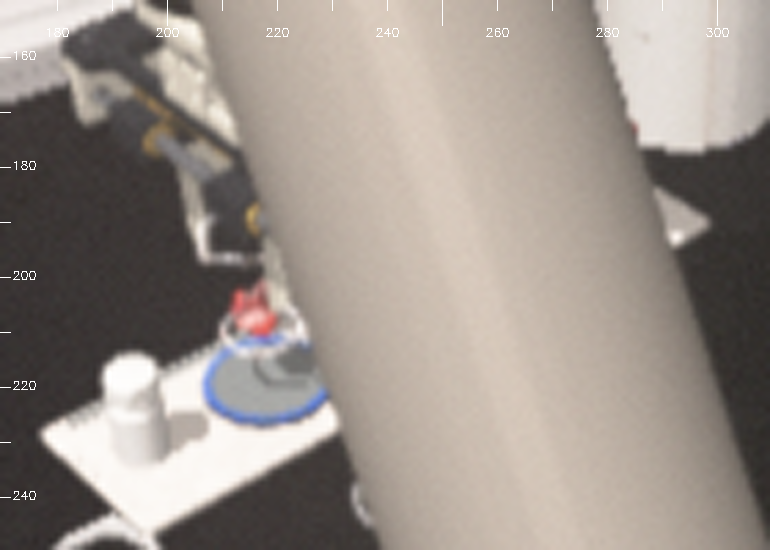

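In the scene view the red beaker hangs over the left coaster, its foot near (217,208) against a predicted (216.6,209), and clear of the vial. Now I'll lower it.

>>> {"op": "step_arm", "data": {
  "increments": [
    {"delta_pos": [0,0,1.5],"dr": [0,0,0],"fingers": 0.2},
    {"delta_pos": [0,0,2.5],"dr": [0,0,0],"fingers": 0.2},
    {"delta_pos": [0,0,2.9],"dr": [0,0,0],"fingers": 0.2},
    {"delta_pos": [0,0,3.0],"dr": [0,0,0],"fingers": 0.2},
    {"delta_pos": [0,0,3.0],"dr": [0,0,0],"fingers": 0.2}
  ]
}}

```text
time: 5.08
tool_pos: [0.6066, 0.0685, 0.042]
tool_rot: [-3.14, 0.0, 1.737]
contact_force: [-3.6, -0.3, 5.9]
opening: 0.048
grip_force: 8.0
```

Contact is felt at the expected height, so I'll release and rise.

>>> {"op": "step_arm", "data": {
  "increments": [
    {"delta_pos": [0,0,-0.05],"dr": [0,0,0],"fingers": -0.1},
    {"delta_pos": [0,0,-0.05],"dr": [0,0,0],"fingers": -0.4},
    {"delta_pos": [0,0,-0.05],"dr": [0,0,0],"fingers": -0.6},
    {"delta_pos": [0,0,-4],"dr": [0,0,0],"fingers": -0.6},
    {"delta_pos": [0,0,-9],"dr": [0,0,0],"fingers": -0.6}
  ]
}}

```text
time: 5.7
tool_pos: [0.6063, 0.0685, 0.1313]
tool_rot: [-3.138, -0.0, 1.736]
contact_force: [0.5, 0.1, 0.5]
opening: 0.0733
grip_force: 0.0
```

>>> {"op": "step_arm", "data": {
  "increments": [
    {"delta_pos": [1,-4.5,0],"dr": [0,0,0],"fingers": -0.6},
    {"delta_pos": [2,-9,0],"dr": [0,0,0],"fingers": -0.6},
    {"delta_pos": [3,-14,0],"dr": [0,0,0],"fingers": -0.6},
    {"delta_pos": [3.2,-15.9,0],"dr": [0,0,0],"fingers": -0.6},
    {"delta_pos": [3.2,-15.9,3],"dr": [0,0,0],"fingers": -0.6}
  ]
}}

```text
time: 6.32
tool_pos: [0.4454, 0.074, 0.1032]
tool_rot: [3.137, 0.001, 1.737]
contact_force: [0.2, -1.1, -0.6]
opening: 0.0738
grip_force: 0.0
```

```bash
python3 - <<'E'
from h import *
for i in range(3): im=viewer.read_camera("top")
s=robot.observe(); print(s["tool_pos"],s["tool_rot"])
crop("top",180,110,140,140,4.2,"t5")
for z in (.01,.072): print(pix("top",[.6068,.0697,z]))
E
```

```text
[0.44427479 0.07386848 0.10112805] [-3.13906608e+00 -3.58541914e-04  1.73643243e+00]
[227.64976991 154.02578213]
[225.88828829 146.77340614]
```

View pics/t5.png

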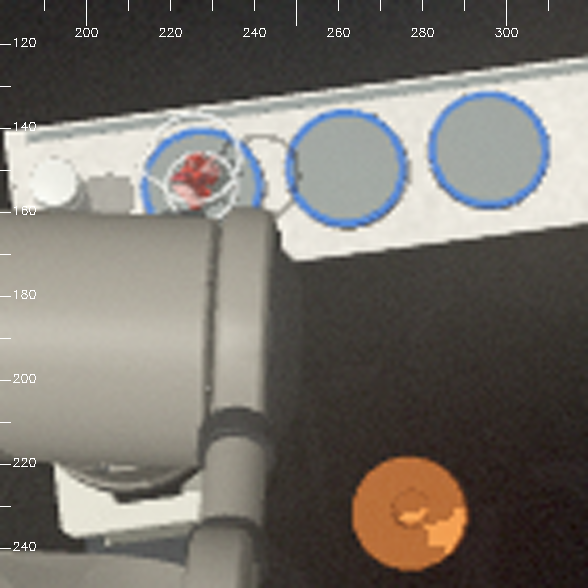

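The red beaker stands centred on the left coaster: foot about (227,153) against a predicted (227.6,154). The white vial is untouched at (193,153). Next is the purple pick.

>>> {"op": "step_arm", "data": {
  "increments": [
    {"delta_pos": [0,0,4],"dr": [0,0,0],"fingers": -0.6},
    {"delta_pos": [0,0,7],"dr": [0,0,0],"fingers": -0.6},
    {"delta_pos": [0,0,7],"dr": [0,0,0],"fingers": -0.5},
    {"delta_pos": [0,0,7],"dr": [0,0,0],"fingers": -0.2},
    {"delta_pos": [0,0,7],"dr": [0,0,0],"fingers": 0.1}
  ]
}}

```text
time: 7.15
tool_pos: [0.4461, 0.0739, 0.033]
tool_rot: [3.139, 0.001, 1.737]
contact_force: [0.7, -0.5, -0.4]
opening: 0.0534
grip_force: 0.6
```

>>> {"op": "step_arm", "data": {
  "increments": [
    {"delta_pos": [0,0,0],"dr": [0,0,0],"fingers": 0.2},
    {"delta_pos": [0,0,0],"dr": [0,0,0],"fingers": 0.2},
    {"delta_pos": [0,0,-1],"dr": [0,0,0],"fingers": 0.2},
    {"delta_pos": [0,0,-4],"dr": [0,0,0],"fingers": 0.2},
    {"delta_pos": [0,0,-8],"dr": [0,0,0],"fingers": 0.2}
  ]
}}

```text
time: 7.78
tool_pos: [0.4442, 0.0739, 0.1124]
tool_rot: [-3.139, -0.0, 1.736]
contact_force: [1.2, 0.5, -0.3]
opening: 0.0528
grip_force: 8.0
```

The opening of 52.8 mm shows the lip is in the grip, on the robot side, so the beaker's axis sits about 2.4 mm further along tool y. The move allows for that.

>>> {"op": "step_arm", "data": {
  "increments": [
    {"delta_pos": [-3,2.4,0],"dr": [0,0,0],"fingers": 0.2},
    {"delta_pos": [-7.5,6,0],"dr": [0,0,0],"fingers": 0.2},
    {"delta_pos": [-12,9.8,0],"dr": [0,0,0],"fingers": 0.2},
    {"delta_pos": [-16,13,0],"dr": [0,0,0],"fingers": 0.2},
    {"delta_pos": [-18.6,15.2,0],"dr": [0,0,0],"fingers": 0.2}
  ]
}}

```text
time: 8.4
tool_pos: [0.6268, -0.0863, 0.112]
tool_rot: [3.142, 0.0, 1.735]
contact_force: [0.7, -0.0, -0.2]
opening: 0.0523
grip_force: 8.0
```

>>> {"op": "step_arm", "data": {
  "increments": [
    {"delta_pos": [-0.55,0.4,0],"dr": [0,0,0],"fingers": 0.2},
    {"delta_pos": [-0.55,0.4,2],"dr": [0,0,0],"fingers": 0.2},
    {"delta_pos": [-0.55,0.4,4],"dr": [0,0,0],"fingers": 0.2},
    {"delta_pos": [-0.55,0.4,4.5],"dr": [0,0,0],"fingers": 0.2},
    {"delta_pos": [-0.55,0.4,4.5],"dr": [0,0,0],"fingers": 0.2}
  ]
}}

```text
time: 9.02
tool_pos: [0.6302, -0.0888, 0.0671]
tool_rot: [-3.141, -0.0, 1.737]
contact_force: [0.2, -0.0, -0.3]
opening: 0.0524
grip_force: 8.0
```

```bash
python3 - <<'E'
from h import *
for i in range(3): im=viewer.read_camera("top")
s=robot.observe(); print(s["tool_pos"],s["tool_rot"]); p=s["tool_pos"]
a=np.radians(99.5);tx=np.array([np.cos(a),np.sin(a)]);ty=np.array([np.sin(a),-np.cos(a)])
print(100*tx@p[:2],100*ty@p[:2])
a=crop("top",230,100,110,110,4,"x1");b=crop("scene",190,130,110,110,4,"x2")
cv2.imwrite("pics/t6.png",np.hstack([cv2.imread("pics/x1.png"),cv2.imread("pics/x2.png")]) [:, :800+80][:, ::1][:440,:800])
for z in (.036,.098): print(pix("top",[.6332,-.0881,z]),pix("scene",[.6332,-.0881,z]))
E
```

```text
[ 0.63095717 -0.0892041   0.06782291] [3.14012114e+00 7.51345299e-04 1.73672858e+00]
-19.211868589382423 60.758105150309774
[296.78139402 142.13095886] [261.55266128 187.9952134 ]
[299.13458753 134.03497531] [261.03033548 170.30138539]
```

View pics/t6.png

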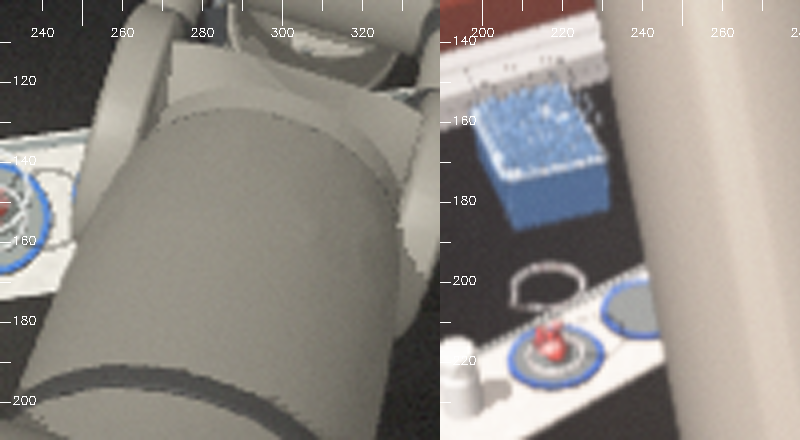

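The arm hides the carried beaker. The red one stands centred on its coaster in the scene view, at (217,217). The TCP reading agrees with the plan, so I'll lower.

>>> {"op": "step_arm", "data": {
  "increments": [
    {"delta_pos": [0,0,1.2],"dr": [0,0,0],"fingers": 0.2},
    {"delta_pos": [0,0,2.0],"dr": [0,0,0],"fingers": 0.2},
    {"delta_pos": [0,0,2.4],"dr": [0,0,0],"fingers": 0.2},
    {"delta_pos": [0,0,2.5],"dr": [0,0,0],"fingers": 0.2},
    {"delta_pos": [0,0,2.5],"dr": [0,0,0],"fingers": 0.2}
  ]
}}

```text
time: 9.9
tool_pos: [0.6303, -0.0895, 0.0423]
tool_rot: [-3.141, 0.0, 1.737]
contact_force: [-3.3, -1.2, 6.8]
opening: 0.0521
grip_force: 8.0
```

>>> {"op": "step_arm", "data": {
  "increments": [
    {"delta_pos": [0,0,-0.05],"dr": [0,0,0],"fingers": -0.2},
    {"delta_pos": [0,0,-0.05],"dr": [0,0,0],"fingers": -0.4},
    {"delta_pos": [0,0,-0.05],"dr": [0,0,0],"fingers": -0.6},
    {"delta_pos": [0,0,-4],"dr": [0,0,0],"fingers": -0.6},
    {"delta_pos": [0,0,-9],"dr": [0,0,0],"fingers": -0.6}
  ]
}}

```text
time: 10.52
tool_pos: [0.6297, -0.089, 0.1312]
tool_rot: [-3.139, -0.001, 1.736]
contact_force: [0.1, -0.3, 0.3]
opening: 0.0735
grip_force: 0.0
```

>>> {"op": "step_arm", "data": {
  "increments": [
    {"delta_pos": [0,-5,0],"dr": [0,0,0],"fingers": -0.6},
    {"delta_pos": [0,-10,0],"dr": [0,0,0],"fingers": -0.6},
    {"delta_pos": [-2,-15,0],"dr": [0,0,0],"fingers": -0.6},
    {"delta_pos": [-5,-19,0],"dr": [0,0,0],"fingers": -0.6},
    {"delta_pos": [-9,-22,0],"dr": [0,0,0],"fingers": -0.6}
  ]
}}

```text
time: 11.15
tool_pos: [0.427, -0.2147, 0.132]
tool_rot: [3.141, 0.0, 1.737]
contact_force: [-0.1, -0.4, 0.7]
opening: 0.0735
grip_force: 0.0
```

>>> {"op": "step_arm", "data": {
  "increments": [
    {"delta_pos": [-4.5,-2,0],"dr": [0,0,0],"fingers": -0.6},
    {"delta_pos": [-8,-3,0],"dr": [0,0,0],"fingers": -0.6},
    {"delta_pos": [-9.05,-3.1,0],"dr": [0,0,0],"fingers": -0.6},
    {"delta_pos": [-9.05,-3.1,2],"dr": [0,0,0],"fingers": -0.6},
    {"delta_pos": [-9.05,-3.1,3],"dr": [0,0,0],"fingers": -0.6}
  ]
}}

```text
time: 11.78
tool_pos: [0.4126, -0.3075, 0.1008]
tool_rot: [-3.141, -0.002, 1.737]
contact_force: [-0.6, 1.3, 0.7]
opening: 0.0738
grip_force: 0.0
```

```bash
python3 - <<'E'
from h import *
for i in range(3): im=viewer.read_camera("top")[:,:,::-1]
s=robot.observe(); p=s["tool_pos"];print(p)
a=np.radians(99.5);tx=np.array([np.cos(a),np.sin(a)]);ty=np.array([np.sin(a),-np.cos(a)])
for n,g in dict(L=(.6068,.0697),R=(.6332,-.0881)).items(): print(n,fitb("top",im,np.array(g),.01))
crop("top",190,110,160,150,4,"t7")
E
```

```text
[ 0.41280261 -0.3078127   0.1014302 ]
L (array([0.6073, 0.0704]), np.float64(-54.0))
R (array([ 0.6297, -0.0892]), np.float64(-46.6))
```

View pics/t7.png

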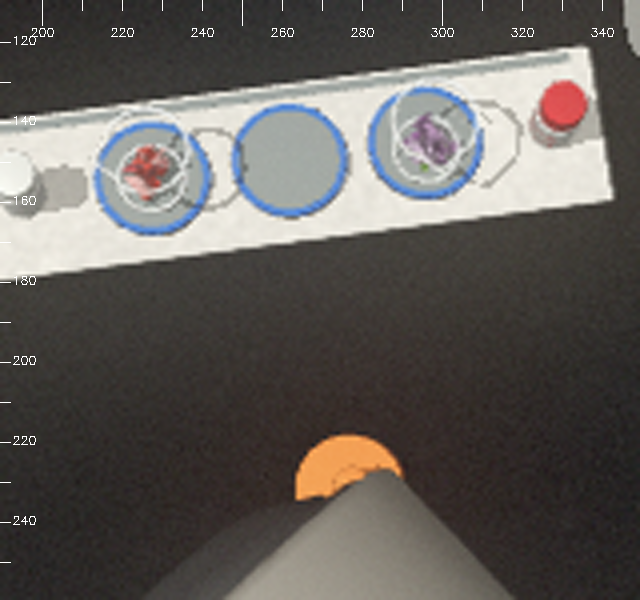

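Red sits within 1 mm of its coaster centre. Purple may be about 3 mm towards the robot, so I'll check it again once the view is clear. Now the green pick.

>>> {"op": "step_arm", "data": {
  "increments": [
    {"delta_pos": [0,0,4],"dr": [0,0,0],"fingers": -0.6},
    {"delta_pos": [0,0,7],"dr": [0,0,0],"fingers": -0.6},
    {"delta_pos": [0,0,7],"dr": [0,0,0],"fingers": -0.5},
    {"delta_pos": [0,0,7],"dr": [0,0,0],"fingers": -0.2},
    {"delta_pos": [0,0,7],"dr": [0,0,0],"fingers": 0.1}
  ]
}}

```text
time: 12.6
tool_pos: [0.4135, -0.3094, 0.0332]
tool_rot: [3.14, 0.002, 1.737]
contact_force: [0.2, -0.1, -0.2]
opening: 0.0534
grip_force: 0.0
```

>>> {"op": "step_arm", "data": {
  "increments": [
    {"delta_pos": [0,0,0],"dr": [0,0,0],"fingers": 0.2},
    {"delta_pos": [0,0,0],"dr": [0,0,0],"fingers": 0.2},
    {"delta_pos": [0,0,-1],"dr": [0,0,0],"fingers": 0.2},
    {"delta_pos": [0,0,-4],"dr": [0,0,0],"fingers": 0.2},
    {"delta_pos": [0,0,-8],"dr": [0,0,0],"fingers": 0.2}
  ]
}}

```text
time: 13.22
tool_pos: [0.4122, -0.3081, 0.1123]
tool_rot: [-3.14, -0.002, 1.736]
contact_force: [-0.8, -0.8, -0.1]
opening: 0.0485
grip_force: 8.0
```

>>> {"op": "step_arm", "data": {
  "increments": [
    {"delta_pos": [4,2,-1],"dr": [0,0,0],"fingers": 0.2},
    {"delta_pos": [8.5,4.5,-2],"dr": [0,0,0],"fingers": 0.2},
    {"delta_pos": [13,7.5,-2],"dr": [0,0,0],"fingers": 0.2},
    {"delta_pos": [17.5,11,-2],"dr": [0,0,0],"fingers": 0.2},
    {"delta_pos": [21.5,15,-2],"dr": [0,0,0],"fingers": 0.2}
  ]
}}

```text
time: 13.85
tool_pos: [0.5256, -0.0701, 0.1325]
tool_rot: [3.141, 0.0, 1.736]
contact_force: [0.5, -0.8, 0.5]
opening: 0.0478
grip_force: 8.0
```

>>> {"op": "step_arm", "data": {
  "increments": [
    {"delta_pos": [2.5,4,0],"dr": [0,0,0],"fingers": 0.2},
    {"delta_pos": [4.2,8,0],"dr": [0,0,0],"fingers": 0.2},
    {"delta_pos": [4.55,10.35,0],"dr": [0,0,0],"fingers": 0.2},
    {"delta_pos": [4.55,10.35,0],"dr": [0,0,0],"fingers": 0.2},
    {"delta_pos": [4.55,10.35,1],"dr": [0,0,0],"fingers": 0.2}
  ]
}}

```text
time: 14.48
tool_pos: [0.6194, -0.0103, 0.122]
tool_rot: [3.141, 0.0, 1.736]
contact_force: [-0.0, -0.2, -0.5]
opening: 0.0487
grip_force: 8.0
```

```bash
python3 - <<'E'
from h import *
for i in range(3): im=viewer.read_camera("top")[:,:,::-1]
s=robot.observe(); p=s["tool_pos"];print(p)
a=np.radians(99.5);tx=np.array([np.cos(a),np.sin(a)]);ty=np.array([np.sin(a),-np.cos(a)])
print(100*tx@p[:2],100*ty@p[:2])
E
```

```text
[ 0.61844116 -0.01047335  0.12096963]
-11.240194967865614 60.82310140291565
```

>>> {"op": "step_arm", "data": {
  "increments": [
    {"delta_pos": [0.1,0.1,3],"dr": [0,0,0],"fingers": 0.2},
    {"delta_pos": [0.1,0.1,6],"dr": [0,0,0],"fingers": 0.2},
    {"delta_pos": [0.1,0.1,7.4],"dr": [0,0,0],"fingers": 0.2},
    {"delta_pos": [0.1,0.1,8],"dr": [0,0,0],"fingers": 0.2},
    {"delta_pos": [0.1,0.1,8],"dr": [0,0,0],"fingers": 0.2}
  ]
}}

```text
time: 15.25
tool_pos: [0.621, -0.0091, 0.0426]
tool_rot: [3.14, 0.001, 1.736]
contact_force: [-0.2, 0.3, -0.6]
opening: 0.0483
grip_force: 8.0
```

>>> {"op": "step_arm", "data": {
  "increments": [
    {"delta_pos": [0,0,-0.05],"dr": [0,0,0],"fingers": -0.1},
    {"delta_pos": [0,0,-0.05],"dr": [0,0,0],"fingers": -0.4},
    {"delta_pos": [0,0,-0.05],"dr": [0,0,0],"fingers": -0.6},
    {"delta_pos": [0,0,-4],"dr": [0,0,0],"fingers": -0.6},
    {"delta_pos": [0,0,-9],"dr": [0,0,0],"fingers": -0.6}
  ]
}}

```text
time: 15.88
tool_pos: [0.6198, -0.0087, 0.1316]
tool_rot: [-3.139, -0.001, 1.736]
contact_force: [0.7, -0.4, 0.8]
opening: 0.0734
grip_force: 0.0
```

>>> {"op": "step_arm", "data": {
  "increments": [
    {"delta_pos": [-0.2,-4,0],"dr": [0,0,0],"fingers": -0.3},
    {"delta_pos": [-0.4,-9,0],"dr": [0,0,0],"fingers": -0.3},
    {"delta_pos": [-0.7,-14,0],"dr": [0,0,0],"fingers": -0.2},
    {"delta_pos": [-0.9,-19,0],"dr": [0,0,0],"fingers": -0.1},
    {"delta_pos": [-0.9,-19.6,3],"dr": [0,0,0],"fingers": -0.1}
  ]
}}

```text
time: 16.5
tool_pos: [0.4275, -0.0505, 0.1032]
tool_rot: [3.138, 0.002, 1.736]
contact_force: [0.4, -0.3, 0.3]
opening: 0.0509
grip_force: 0.0
```

```bash
python3 - <<'E'
from h import *
for i in range(3): im=viewer.read_camera("top")[:,:,::-1]
s=robot.observe(); p=s["tool_pos"];print(p)
a=np.radians(99.5);tx=np.array([np.cos(a),np.sin(a)]);ty=np.array([np.sin(a),-np.cos(a)])
print(100*tx@p[:2],100*ty@p[:2])
for n,g in dict(L=(.6068,.0697),M=(.6199,-.0092),R=(.6332,-.0881)).items():
  r=fitb("top",im,np.array(g),.01); print(n,r,(100*tx@(r[0]-g)).round(2),(100*ty@(r[0]-g)).round(2))
im2=im.copy(); big=cv2.resize(im2[120:180,190:320],None,fx=6,fy=6,interpolation=cv2.INTER_CUBIC)
for g in ((.6068,.0697),(.6199,-.0092),(.6332,-.0881)):
  for z,r in((.071,.0245),(.011,.0205)):
    q=((circ("top",*g,z,r)-[190,120]+.5)*6).astype(int)
    for t in q[::5]: cv2.circle(big,tuple(int(v) for v in t),1,(0,0,255),-1)
cv2.imwrite("pics/t8.png",big)
E
```

```text
[ 0.42816073 -0.04992518  0.10150788]
-11.9907393429913 41.404873046322685
L (array([0.6074, 0.0704]), np.float64(-53.9)) 0.06 0.07
M (array([ 0.622, -0.007]), np.float64(-54.4)) 0.18 0.24
R (array([ 0.6296, -0.0891]), np.float64(-47.2)) -0.04 -0.37
```

View pics/t8.png

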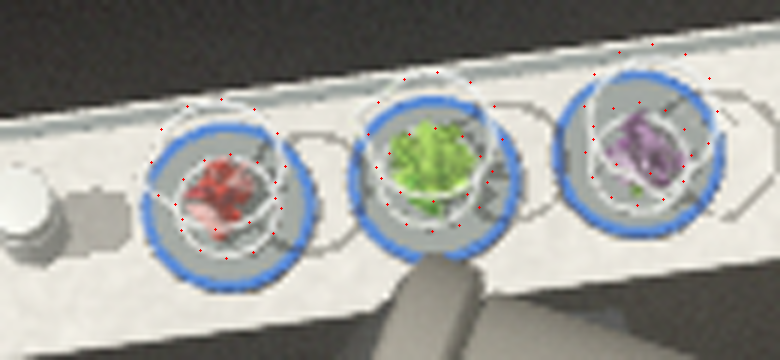

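The circles I drew show red centred (within 1 mm). Green is about 3 mm off, at (+0.18,+0.24) cm, and purple is 3.7 mm too near the robot. Both are quick to re-seat before the lid goes on, starting with purple.

>>> {"op": "step_arm", "data": {
  "increments": [
    {"delta_pos": [-1.5,4,-2.5],"dr": [0,0,0],"fingers": -0.6},
    {"delta_pos": [-3,9,-3],"dr": [0,0,0],"fingers": -0.6},
    {"delta_pos": [-5,14,-3],"dr": [0,0,0],"fingers": -0.6},
    {"delta_pos": [-7.2,18.5,-3],"dr": [0,0,0],"fingers": -0.6},
    {"delta_pos": [-7.25,19.15,-1],"dr": [0,0,0],"fingers": -0.6}
  ]
}}

```text
time: 17.27
tool_pos: [0.634, -0.091, 0.1132]
tool_rot: [3.136, 0.003, 1.736]
contact_force: [-1.0, 0.3, -0.6]
opening: 0.0734
grip_force: 0.0
```

>>> {"op": "step_arm", "data": {
  "increments": [
    {"delta_pos": [0,0,3],"dr": [0,0,0],"fingers": -0.6},
    {"delta_pos": [0,0,7],"dr": [0,0,0],"fingers": -0.6},
    {"delta_pos": [0,0,7],"dr": [0,0,0],"fingers": -0.4},
    {"delta_pos": [0,0,7],"dr": [0,0,0],"fingers": -0.1},
    {"delta_pos": [0,0,7],"dr": [0,0,0],"fingers": 0.1}
  ]
}}

```text
time: 17.9
tool_pos: [0.6307, -0.0901, 0.0438]
tool_rot: [3.139, 0.001, 1.737]
contact_force: [-0.0, -0.2, -1.3]
opening: 0.0525
grip_force: 8.0
```

>>> {"op": "step_arm", "data": {
  "increments": [
    {"delta_pos": [0,0,0],"dr": [0,0,0],"fingers": 0.2},
    {"delta_pos": [0,0,0],"dr": [0,0,0],"fingers": 0.2},
    {"delta_pos": [0,0,-0.6],"dr": [0,0,0],"fingers": 0.2},
    {"delta_pos": [0,0.35,-0.6],"dr": [0,0,0],"fingers": 0.2},
    {"delta_pos": [0,0.35,-0.2],"dr": [0,0,0],"fingers": 0.2}
  ]
}}

```text
time: 18.52
tool_pos: [0.6334, -0.0894, 0.0437]
tool_rot: [3.141, 0.0, 1.737]
contact_force: [-0.3, -0.7, 1.9]
opening: 0.0522
grip_force: 8.0
```

>>> {"op": "step_arm", "data": {
  "increments": [
    {"delta_pos": [0,0,0.2],"dr": [0,0,0],"fingers": 0.2},
    {"delta_pos": [0,0,0.25],"dr": [0,0,0],"fingers": 0.2},
    {"delta_pos": [0,0,0.25],"dr": [0,0,0],"fingers": -0.2},
    {"delta_pos": [0,0,0.2],"dr": [0,0,0],"fingers": -0.5},
    {"delta_pos": [0,0,0.2],"dr": [0,0,0],"fingers": -0.6}
  ]
}}

```text
time: 19.15
tool_pos: [0.6329, -0.0893, 0.0412]
tool_rot: [-3.141, -0.0, 1.736]
contact_force: [-0.5, 0.2, -0.3]
opening: 0.0702
grip_force: 0.0
```

>>> {"op": "step_arm", "data": {
  "increments": [
    {"delta_pos": [0,0,-4],"dr": [0,0,0],"fingers": -0.6},
    {"delta_pos": [0,0,-8],"dr": [0,0,0],"fingers": -0.6},
    {"delta_pos": [4,0.1,-8],"dr": [0,0,0],"fingers": -0.6},
    {"delta_pos": [8.2,0.2,-8],"dr": [0,0,0],"fingers": -0.6},
    {"delta_pos": [8.2,0.2,-8],"dr": [0,0,0],"fingers": -0.6}
  ]
}}

```text
time: 19.77
tool_pos: [0.6209, -0.0054, 0.1217]
tool_rot: [-3.141, -0.001, 1.74]
contact_force: [0.5, -0.6, -0.8]
opening: 0.0733
grip_force: 0.0
```

>>> {"op": "step_arm", "data": {
  "increments": [
    {"delta_pos": [0,0,4],"dr": [0,0,0],"fingers": -0.6},
    {"delta_pos": [0,0,8],"dr": [0,0,0],"fingers": -0.6},
    {"delta_pos": [0,0,8],"dr": [0,0,0],"fingers": -0.4},
    {"delta_pos": [0,0,8],"dr": [0,0,0],"fingers": -0.1},
    {"delta_pos": [0,0,8],"dr": [0,0,0],"fingers": 0.1}
  ]
}}

```text
time: 20.4
tool_pos: [0.6228, -0.0086, 0.0437]
tool_rot: [3.138, 0.001, 1.736]
contact_force: [0.3, 0.5, 1.0]
opening: 0.049
grip_force: 0.2
```

>>> {"op": "step_arm", "data": {
  "increments": [
    {"delta_pos": [0,0,0],"dr": [0,0,0],"fingers": 0.2},
    {"delta_pos": [0,0,0],"dr": [0,0,0],"fingers": 0.2},
    {"delta_pos": [0,0,-0.6],"dr": [0,0,0],"fingers": 0.2},
    {"delta_pos": [-0.15,-0.25,-0.6],"dr": [0,0,0],"fingers": 0.2},
    {"delta_pos": [-0.15,-0.25,-0.2],"dr": [0,0,0],"fingers": 0.2}
  ]
}}

```text
time: 21.02
tool_pos: [0.6191, -0.0102, 0.0437]
tool_rot: [3.141, 0.0, 1.736]
contact_force: [0.3, -0.9, 0.4]
opening: 0.048
grip_force: 8.0
```

>>> {"op": "step_arm", "data": {
  "increments": [
    {"delta_pos": [0,0,0.2],"dr": [0,0,0],"fingers": 0.2},
    {"delta_pos": [0,0,0.25],"dr": [0,0,0],"fingers": 0.2},
    {"delta_pos": [0,0,0.25],"dr": [0,0,0],"fingers": -0.2},
    {"delta_pos": [0,0,0.2],"dr": [0,0,0],"fingers": -0.5},
    {"delta_pos": [0,0,0.2],"dr": [0,0,0],"fingers": -0.6}
  ]
}}

```text
time: 21.65
tool_pos: [0.6192, -0.01, 0.0413]
tool_rot: [-3.141, -0.0, 1.737]
contact_force: [0.4, -0.4, -0.3]
opening: 0.0703
grip_force: 0.0
```

>>> {"op": "step_arm", "data": {
  "increments": [
    {"delta_pos": [0,0,-4],"dr": [0,0,0],"fingers": -0.6},
    {"delta_pos": [0,0,-9],"dr": [0,0,0],"fingers": -0.6},
    {"delta_pos": [-0.3,-5,-9],"dr": [0,0,0],"fingers": -0.4},
    {"delta_pos": [-0.5,-10,-9],"dr": [0,0,0],"fingers": -0.3},
    {"delta_pos": [-0.8,-15,-9],"dr": [0,0,0],"fingers": -0.1}
  ]
}}

```text
time: 22.28
tool_pos: [0.4711, -0.0428, 0.1316]
tool_rot: [3.141, 0.0, 1.737]
contact_force: [-0.1, -1.6, -0.7]
opening: 0.0538
grip_force: 0.0
```

>>> {"op": "step_arm", "data": {
  "increments": [
    {"delta_pos": [0,-3,0],"dr": [0,0,0],"fingers": -0.1},
    {"delta_pos": [0,-4.5,0],"dr": [0,0,0],"fingers": -0.1},
    {"delta_pos": [0,-4.5,2],"dr": [0,0,0],"fingers": -0.1},
    {"delta_pos": [0,-4.5,4],"dr": [0,0,0],"fingers": -0.1},
    {"delta_pos": [0,-4.5,6],"dr": [0,0,0],"fingers": -0.1}
  ]
}}

```text
time: 22.9
tool_pos: [0.4293, -0.0502, 0.0712]
tool_rot: [3.14, 0.001, 1.737]
contact_force: [-0.2, 0.6, -0.1]
opening: 0.0506
grip_force: 0.0
```

```bash
python3 - <<'E'
from h import *
for i in range(3): im=viewer.read_camera("top")[:,:,::-1]
s=robot.observe(); p=s["tool_pos"];print(p)
a=np.radians(99.5);tx=np.array([np.cos(a),np.sin(a)]);ty=np.array([np.sin(a),-np.cos(a)])
print(100*tx@p[:2],100*ty@p[:2])
for n,g in dict(L=(.6068,.0697),M=(.6199,-.0092),R=(.6332,-.0881)).items():
  r=fitb("top",im,np.array(g),.01); print(n,r,(100*tx@(r[0]-g)).round(2),(100*ty@(r[0]-g)).round(2))
crop("scene",230,180,130,100,6,"s9")
print(pix("scene",[.4283,-.0498,.046]))
E
```

```text
[ 0.42835169 -0.04996493  0.071149  ]
-11.997811590810798 41.42305154435749
L (array([0.6073, 0.0704]), np.float64(-53.8)) 0.06 0.06
M (array([ 0.6192, -0.0079]), np.float64(-53.7)) 0.14 -0.05
R (array([ 0.6328, -0.0881]), np.float64(-48.8)) 0.01 -0.04
[289.38253154 229.53941056]
```

View pics/s9.png

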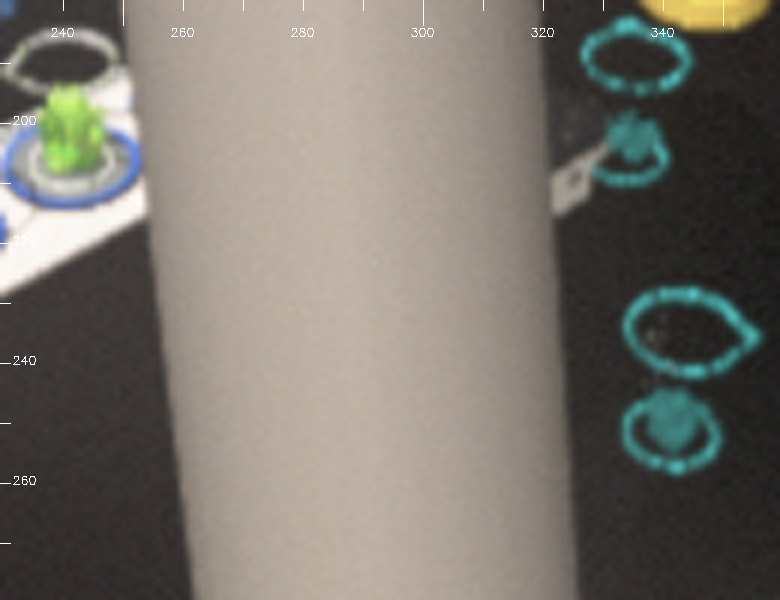

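All three beakers are now within 1.5 mm of their coaster centres. The green one stands on the middle coaster at (241,205) in the scene view. Gripping the lid next.

>>> {"op": "step_arm", "data": {
  "increments": [
    {"delta_pos": [0,0,3],"dr": [0,0,0],"fingers": -0.1},
    {"delta_pos": [0,0,5],"dr": [0,0,0],"fingers": -0.1},
    {"delta_pos": [0,0,5.5],"dr": [0,0,0],"fingers": 0},
    {"delta_pos": [0,0,5.5],"dr": [0,0,0],"fingers": 0.4},
    {"delta_pos": [0,0,5.5],"dr": [0,0,0],"fingers": 0.8}
  ],
  "newtons": 15
}}

```text
time: 23.72
tool_pos: [0.429, -0.0503, 0.0176]
tool_rot: [3.14, 0.001, 1.737]
contact_force: [-0.3, 0.6, 0.4]
opening: 0.0303
grip_force: 0.0
```

>>> {"op": "step_arm", "data": {
  "increments": [
    {"delta_pos": [0,0,0],"dr": [0,0,0],"fingers": 0.9},
    {"delta_pos": [0,0,0],"dr": [0,0,0],"fingers": 0.9},
    {"delta_pos": [0,0,-1],"dr": [0,0,0],"fingers": 0.9},
    {"delta_pos": [0,0,-4.5],"dr": [0,0,0],"fingers": 0.9},
    {"delta_pos": [0,0,-9],"dr": [0,0,0],"fingers": 0.9}
  ]
}}

```text
time: 24.35
tool_pos: [0.4275, -0.0499, 0.1076]
tool_rot: [-3.14, -0.001, 1.736]
contact_force: [0.8, -0.1, 0.2]
opening: 0.0175
grip_force: 15.0
```

The opening is 17.5 mm where 20 was expected, so I'll take the lid to an unobstructed spot and check how it sits.

>>> {"op": "step_arm", "data": {
  "increments": [
    {"delta_pos": [2,1,-3],"dr": [0,0,0],"fingers": 0.9},
    {"delta_pos": [6,3,-6],"dr": [0,0,0],"fingers": 0.9},
    {"delta_pos": [10,5,-7],"dr": [0,0,0],"fingers": 0.9},
    {"delta_pos": [14,6,-7],"dr": [0,0,0],"fingers": 0.9},
    {"delta_pos": [15,6,-7],"dr": [0,0,0],"fingers": 0.9}
  ]
}}

```text
time: 24.98
tool_pos: [0.4624, 0.1096, 0.1772]
tool_rot: [3.141, -0.0, 1.739]
contact_force: [0.2, -0.8, -0.8]
opening: 0.0176
grip_force: 15.0
```

```bash
python3 - <<'E'
from h import *
for i in range(3): im=viewer.read_camera("scene")
s=robot.observe(); p=s["tool_pos"];print(p,s["opening"],s["tool_rot"])
u=pix("scene",[p[0],p[1],p[2]-.005]); print(u,pix("scene",p),pix("top",[p[0],p[1],p[2]-.005]))
x,y=int(u[0])-65,int(u[1])-50
crop("scene",x,y,130,100,6,"s10")
E
```

```text
[0.46224787 0.10745516 0.17675992] 0.017398971313235215 [-3.14100220e+00  4.75604703e-04  1.73733100e+00]
[223.77002848 204.2765993 ] [223.57832249 202.51950068] [199.94657689 204.68263576]
```

View pics/s10.png

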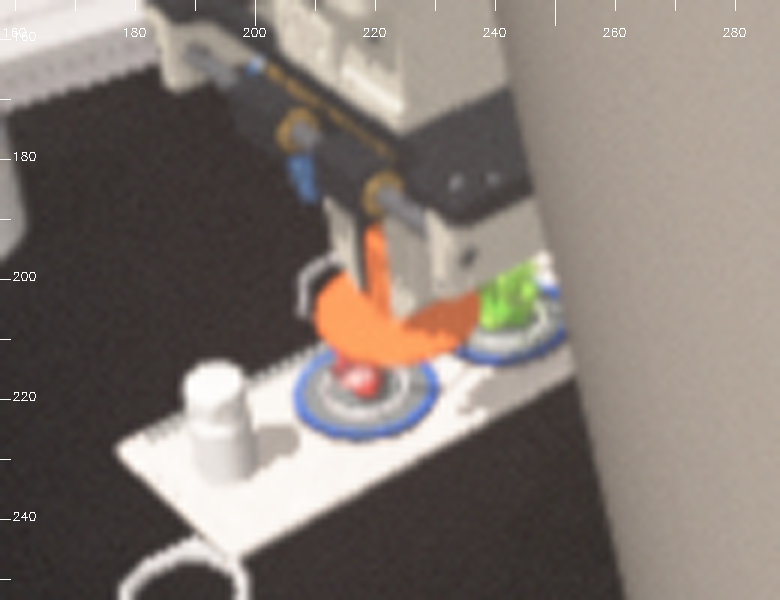

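The orange flange is level and centred on the tool, at about (223.5,204) against a predicted (223.6,204), so the lid is held straight. Carrying it to the green beaker.

>>> {"op": "step_arm", "data": {
  "increments": [
    {"delta_pos": [-3,3,0],"dr": [0,0,0],"fingers": 0.9},
    {"delta_pos": [-7,6.8,0],"dr": [0,0,0],"fingers": 0.9},
    {"delta_pos": [-11,10.5,0],"dr": [0,0,0],"fingers": 0.9},
    {"delta_pos": [-13.6,13,0],"dr": [0,0,0],"fingers": 0.9},
    {"delta_pos": [-14,13.5,2],"dr": [0,0,0],"fingers": 0.9}
  ]
}}

```text
time: 25.8
tool_pos: [0.6208, -0.0116, 0.157]
tool_rot: [3.139, 0.001, 1.732]
contact_force: [-0.3, 0.5, -1.3]
opening: 0.0173
grip_force: 15.0
```

>>> {"op": "step_arm", "data": {
  "increments": [
    {"delta_pos": [0,0,3],"dr": [0,0,0],"fingers": 0.9},
    {"delta_pos": [0,0,5.5],"dr": [0,0,0],"fingers": 0.9},
    {"delta_pos": [0,0,5.8],"dr": [0,0,0],"fingers": 0.9},
    {"delta_pos": [0,0,5.8],"dr": [0,0,0],"fingers": 0.9},
    {"delta_pos": [0,0,5.8],"dr": [0,0,0],"fingers": 0.9}
  ]
}}

```text
time: 26.42
tool_pos: [0.6195, -0.0081, 0.1]
tool_rot: [3.14, 0.001, 1.737]
contact_force: [0.7, -0.3, -0.7]
opening: 0.0178
grip_force: 15.0
```

```bash
python3 - <<'E'
from h import *
for i in range(4):
    viewer.read_camera("scene"); s=robot.observe(); p=s["tool_pos"]
    a=np.radians(99.5);print(100*(p[:2]@[np.cos(a),np.sin(a)]),100*(p[:2]@[np.sin(a),-np.cos(a)]),p[2])
E
```

```text
-11.027201836372976 60.96433767209211 0.09992891313062209
-11.021822794445281 60.95809983502429 0.09979571382531274
-11.018524496622089 60.949281701774574 0.09960314088837816
-11.014528556730243 60.94052370256122 0.09943780981041646
```

>>> {"op": "step_arm", "data": {
  "increments": [
    {"delta_pos": [0,0,0.6],"dr": [0,0,0],"fingers": 0.9},
    {"delta_pos": [0,0,1.1],"dr": [0,0,0],"fingers": 0.9},
    {"delta_pos": [0,0,1.5],"dr": [0,0,0],"fingers": 0.9},
    {"delta_pos": [0,0,1.75],"dr": [0,0,0],"fingers": 0.9},
    {"delta_pos": [0,0,1.75],"dr": [0,0,0],"fingers": 0.9}
  ]
}}

```text
time: 27.25
tool_pos: [0.619, -0.0081, 0.0812]
tool_rot: [3.141, 0.0, 1.737]
contact_force: [-0.0, 0.8, 0.5]
opening: 0.0174
grip_force: 15.0
```

>>> {"op": "step_arm", "data": {
  "increments": [
    {"delta_pos": [0,0,0.1],"dr": [0,0,0],"fingers": 0.9},
    {"delta_pos": [0,0,0.1],"dr": [0,0,0],"fingers": 0.9},
    {"delta_pos": [0,0,0.1],"dr": [0,0,0],"fingers": 0.9},
    {"delta_pos": [0,0,0.1],"dr": [0,0,0],"fingers": 0.9},
    {"delta_pos": [0,0,0.1],"dr": [0,0,0],"fingers": 0.9}
  ]
}}

```text
time: 27.88
tool_pos: [0.6193, -0.0081, 0.081]
tool_rot: [3.141, 0.0, 1.736]
contact_force: [-1.0, -1.6, 5.1]
opening: 0.0178
grip_force: 15.0
```

Contact comes at the seated height of about 0.080. Release and retreat.

>>> {"op": "step_arm", "data": {
  "increments": [
    {"delta_pos": [0,0,-0.05],"dr": [0,0,0],"fingers": 0.6},
    {"delta_pos": [0,0,-0.05],"dr": [0,0,0],"fingers": 0.2},
    {"delta_pos": [0,0,-0.05],"dr": [0,0,0],"fingers": 0},
    {"delta_pos": [0,0,-2],"dr": [0,0,0],"fingers": 0},
    {"delta_pos": [0,0,-7],"dr": [0,0,0],"fingers": 0}
  ]
}}

```text
time: 28.5
tool_pos: [0.6173, -0.0079, 0.1482]
tool_rot: [-3.135, -0.002, 1.736]
contact_force: [1.0, 0.0, 1.1]
opening: 0.0452
grip_force: 0.0
```

>>> {"op": "step_arm", "data": {
  "increments": [
    {"delta_pos": [0,-4,0],"dr": [0,0,0],"fingers": 0},
    {"delta_pos": [-3,-8,0],"dr": [0,0,0],"fingers": 0},
    {"delta_pos": [-7,-12,0],"dr": [0,0,0],"fingers": 0},
    {"delta_pos": [-11,-16,0],"dr": [0,0,0],"fingers": 0},
    {"delta_pos": [-15,-20,0],"dr": [0,0,0],"fingers": 0}
  ]
}}

```text
time: 29.12
tool_pos: [0.4454, -0.1902, 0.1503]
tool_rot: [3.141, 0.0, 1.737]
contact_force: [0.7, -0.2, 0.5]
opening: 0.0453
grip_force: 0.0
```

>>> {"op": "step_arm", "data": {
  "increments": [
    {"delta_pos": [-5,-2,0],"dr": [0,0,0],"fingers": 0},
    {"delta_pos": [-10,-4,0],"dr": [0,0,0],"fingers": 0},
    {"delta_pos": [-13,-5,0],"dr": [0,0,0],"fingers": 0},
    {"delta_pos": [-13,-5,0],"dr": [0,0,0],"fingers": 0},
    {"delta_pos": [-13,-5,0],"dr": [0,0,0],"fingers": 0}
  ]
}}

```text
time: 29.75
tool_pos: [0.4185, -0.3247, 0.15]
tool_rot: [-3.141, -0.001, 1.736]
contact_force: [0.8, -0.1, 0.0]
opening: 0.0456
grip_force: 0.0
```

```bash
python3 - <<'E'
from h import *
im=crop("top",180,110,100+60,75,5,"x1"); im2=crop("scene",170,150,140,100,5,"x2")
A=cv2.imread("pics/x1.png");B=cv2.imread("pics/x2.png")
c=np.zeros((600,800,3),np.uint8); c[:A.shape[0]*1,:A.shape[1]]=A[:375]
cv2.imwrite("pics/f.png",np.vstack([cv2.resize(A,(560,263)),cv2.resize(B,(470,336))[:, :470] if 0 else cv2.copyMakeBorder(cv2.resize(B,(470,336)),0,0,0,90,0)]))
for z in (.078,.066+.01): print(pix("top",[.6192,-.0079,z]),pix("scene",[.6192,-.0079,z]))
hsv=cv2.cvtColor(im,cv2.COLOR_BGR2HSV)
for n,i in(("top",im),("scene",im2)):
    hsv=cv2.cvtColor(np.ascontiguousarray(i),cv2.COLOR_BGR2HSV); m=((abs(hsv[...,0].astype(int)-13)<7)&(hsv[...,1]>140)&(hsv[...,2]>120)).astype(np.uint8)
    k,l,st,c=cv2.connectedComponentsWithStats(m)
    for j in range(1,k):
        if st[j,4]>150: print(n,st[j],c[j])
E
```

```text
[261.54832797 141.70706929] [238.82256355 187.30360754]
[261.5407187 141.9645336] [238.86659332 187.88955131]
top [248 128  27  28 586] [261.11433447 141.57337884]
scene [172   0  29  18 300] [185.86   9.32]
scene [216   0  34  11 282] [230.95744681   4.35815603]
scene [126   4  22  20 256] [134.39453125  14.2421875 ]
scene [228 176  23  21 295] [238.82711864 187.35932203]
```

View pics/f.png

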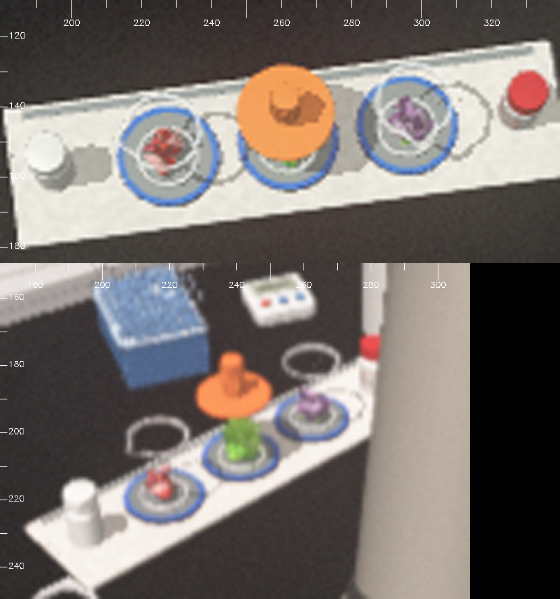

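The lid sits level on the green beaker. Its flange is at (261,142) in the top view against a predicted (261.5,142), and the scene view agrees. All three beakers are centred, both vials are standing and the arm is clear, so I'll hand in.

```bash
python3 -c "
from cell import robot
print(robot.hand_in())"
```

```text
the job is handed in; nothing more can be done
None
```

I handed the job in at about 30 s: dark red is on the coaster by the white-capped vial, green is in the middle with its lid seated, and purple is by the red-capped vial. All three beakers measured within about 1.5 mm of centre, both vials were left standing, and the gripper is open and clear.

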